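# Line up milling blanks in the loading fence with a straightedge

### The arm

A 7-joint arm with a two-finger parallel gripper is mounted at the origin on a cart in front of the work surface, level with it; the furniture and walls round the work are solid. World frame = base frame: x ahead of the robot, y to its left, z up, the work surface at z = 0. Lengths are in m, angles in degrees, forces in N, time in s.
With the tool pointing down it reaches from about 0.4 to 0.85 m from the base axis. Payload 10.4 kg.
Tool frame: the origin (TCP) lies midway between the tips of the shut fingers; the grasp point (between the pads) lies 19 mm behind it; y points along the fingers, z is the direction in which the jaws open and shut, and the axes are right-handed (so a half turn about y gives the same grasp; the last joint's range is limited). The gripper opens to 87 mm and grips with 3 to 60 N. Pads are 19 mm wide; open, the fingers measure 117 mm over their backs; the gripper's body (75 mm by 190 mm) begins 51 mm behind the grasp point.
Start: joints at [-71.597, 19.034, -3.707, 83.658, 1.238, 77.344, -5.071], TCP at [0.211, 0.588, 0.223] pointing down, gripper open.
Joint ranges: [-148.97, 148.97], [-28.65, 121.19], [-84.17, 76.75], [9.2, 138.47], [-72.65, 252.65], [3.7, 117.97], [-149.18, 149.18]. Speed limits (degrees/s): [127.2, 127.2, 159.86, 159.86, 180, 180, 180].

### API

Orientations are given as [roll, pitch, yaw] about the fixed x, y, z axes, in that order (R = Rz(yaw) Ry(pitch) Rx(roll)).
In Python, from station import env gives the robot as it stands.
- The arm moves only by the tool play_rows, never from a script. Its argument "moves" is a list of rows, each a list of 5 numbers: the shift along the tool's x, y, z in m, then the turn about the tool's y in degrees, then the closure, from -1 (fully open) to 1 (shut), so that 0 is half open. In form: [[x, y, z, twist, claw], ...]. A call has 1 to 12 rows; each row shifts and turns the commanded pose from where the row before left it, along the tool's axes as they then stand; what a row does not reach is not made up. A row lasts 1/10 s, in which the tool goes at most 50 mm and 8.59 degrees, less where a joint would pass 70% of its speed; a pose out of reach is approached as far as the arm can. A call with a gripper value outside its range is refused whole. The fingers move at their own pace and stop on an object; the grip force is fixed at half the most. Time passes only in rows, so rows that do not move let the fingers close. It gives the time, the measured TCP pose, the force and the opening at its end, in the units of the state.
- env.state(): the state, without advancing time (a new reading comes with each control period).
- env.read_camera(name): name is "scene" or "top" or "wrist"; returns the picture (384x512x3 uint8, blue, green, red); there is no depth.
- env.camera_info(name): a dict with "fovy" (degrees; the focal length in pixels is half the picture's height over the tangent of half this angle, whatever the lens; pixels are square), "cx", "cy" (the principal point, pixels), "rvec" (rotation vector, rad) and "tvec" (3), from world to camera coordinates, as OpenCV has them. Camera axes: x right, y down, z forward; pixel columns grow to the right and rows downward; lengths in m; the calibration is good to about 2 mm. A picture is of the moment at which its call begins: read the wrist's pose just before it. camera_info takes no time and is no camera call; for the wrist camera it gives the pose at the moment of the call.
- env.close_job(): hands the job in, once; it reports no verdict.
The state is a dict: "time_s": time; "joint_pos": joint angles; "qd": joint speeds; "effort": joint torques, N m; "tool_pos": TCP position; "ee_rot": TCP orientation; "contact_force": force on the tool from outside, world axes, zero at the start; "moment": the same for the moment, N m; "opening": finger opening in m.
Only numpy, scipy, OpenCV 4.12 (cv2) and the standard library are available. Lean on these libraries where they do the work, as an engineer would, in place of code of your own. Each camera call takes 0.05 s, during which the arm holds its last target.

### The job

Pick up the straightedge by its blue grip and, with its flat face, push the four ceramic blanks together as one group into the fence until they stand in a straight, square row against the sprung white stop bar, then press the row home gently with about 10 N for about a second (less than 5 N does not seat it, and more than 25 N chips the ceramic). Do not touch the blanks with the fingers. Draw back without disturbing the row, set the straightedge down flat on the bench outside the fence, well clear of its mouth, and leave everything else where it stands.

Things in the scene. Friction and masses are not known exactly. Their poses are not given: they have to be found in the camera images.
- fence: low U-shaped aluminium fence screwed to the bench, 18 mm high, open towards the robot. Origin on the bench top in the middle of the open mouth; x points into the fence (away from the robot), y across it. Inner walls of the two side arms at y = -84 and +84 mm, from x = -6 mm (rounded tips) to 99 mm. A white stop bar (160 mm wide, top 15.5 mm above the bench) faces the mouth
- fence_end (a point): middle of the upper inner edge of the fence's end crossbar, 85 mm inside the mouth. In front of it the white stop bar sits on a dark carrier with two black clamp knobs (31 mm high), clamped anew for each batch: the bar's face lies 23 to 47 mm inside the mouth, not reported, to be felt. The bar is sprung: yields from about 2 N, 2.2 N per mm, solid after 9 mm (about 22 N)
- straightedge: aluminium straightedge with a blue grip rib, lying flat on the bench on the robot's side of the blanks; 0.25 kg. Bar 36 (x) x 140 (y) x 13 (z) mm; its flat pushing face is the +x face, 18 mm ahead of the origin, at the start turned to the blanks and the fence. Origin at the centre of the bar's underside, z up. Rubbing on the bench falsifies a felt push: push with it 3 to 5 mm off the bench
- straightedge_grip (a point): point in the middle of the straightedge's blue rib, 45 mm above its underside, 24 mm behind its pushing face. The rib is 16 mm thick (x), 90 mm long (y), from 13 to 63 mm above the underside; pinch it here from above, fingers closing along x. Axes as the straightedge
- blank1: ivory ceramic milling blank, a block 20 (x) x 18 (y) x 16 (z) mm with slightly rounded edges and a small grey dot on top, about 30 g, standing on the bench; origin at the centre of its underside, z up; starts 45 to 105 mm outside the fence's mouth, within 48 mm of its middle line, x axis within 20 degrees of the fence's
- blank2: ivory ceramic milling blank, a block 20 (x) x 18 (y) x 16 (z) mm with slightly rounded edges and a small grey dot on top, about 30 g, standing on the bench; origin at the centre of its underside, z up; starts 45 to 105 mm outside the fence's mouth, within 48 mm of its middle line, x axis within 20 degrees of the fence's
- blank3: ivory ceramic milling blank, a block 20 (x) x 18 (y) x 16 (z) mm with slightly rounded edges and a small grey dot on top, about 30 g, standing on the bench; origin at the centre of its underside, z up; starts 45 to 105 mm outside the fence's mouth, within 48 mm of its middle line, x axis within 20 degrees of the fence's
- blank4: ivory ceramic milling blank, a block 20 (x) x 18 (y) x 16 (z) mm with slightly rounded edges and a small grey dot on top, about 30 g, standing on the bench; origin at the centre of its underside, z up; starts 45 to 105 mm outside the fence's mouth, within 48 mm of its middle line, x axis within 20 degrees of the fence's. blank1 to blank4 stand in this order from the fence's -y side to its +y side
- model_blue: bystander: blue-grey plaster dental model, 62 x 72 x 31 mm, origin at the centre of its underside
- paste_bar_blue: bystander: bar of polishing compound, blue and beige, 31 x 82 x 23 mm, origin at the centre of its underside
- bur_block: bystander: aluminium block with rotary burs standing in it, 34 x 70 x 52 mm, origin at the centre of its underside. (Fixed equipment: a finishing box 0.32 m high stands straight ahead of the robot, and a bench lamp overhangs the bench at the left, 0.4 to 0.6 m up: keep the arm clear of both)
Not all that is in view belongs to the job. What is shaped like the blank4 but orange is not meant.

How it is judged:
By the outcome, as a careful person would: the job done as asked, in the order asked, and still so for the second after the job is handed in, with the robot touching nothing.
It also fails if it takes over 64 s, if anything falls off the work surface, if the arm or the gripper's body presses on something with over 40 N, if the wrist force passes 120 N, or if a joint passes its speed limit or range.

## Working session

There is one attempt and no reset: what is moved stays moved. The work goes in short steps, Python scripts to look and compute and a tool call to move; the robot and the scene stay as the last step left them, time stands still between calls to the robot, and variables do not carry over. Pictures are saved under pics/ and viewed, and the job is handed in when it is done.

Besides the shell and the picture viewer there is one more tool, called by a JSON object that holds its "op" and its "data", one argument or row to a line. play_rows: Moves the arm, as the interface text tells. Its arguments: {"type":"object","properties":{"moves":{"type":"array"}},"required":["moves"]}

```bash
mkdir -p pics; ls; python3 - <<'E'
from station import env
import cv2
s=env.state();print({k:s[k] for k in ('time_s','tool_pos','ee_rot','contact_force','opening')})
for n in ('scene','top','wrist'):
    print(n,env.camera_info(n)); im=env.read_camera(n); cv2.imwrite(f'pics/{n}0.png',im)
E
```

```text
pics
{'time_s': 0.0, 'tool_pos': array([0.21051848, 0.58807384, 0.2217815 ]), 'ee_rot': array([-9.00790300e+01, -1.81993505e-03, -1.96962758e+01]), 'contact_force': array([-0.43939976,  0.01165867, -0.32141274]), 'opening': 0.08672964788813763}
scene {'fovy': 45.306625012261385, 'cx': 264.1179425286797, 'cy': 191.31204456018656, 'rvec': array([ 1.9373312 , -0.81937871,  0.48333658]), 'tvec': array([-0.57015369,  0.15788896,  0.84497816])}
top {'fovy': 57.398089625948316, 'cx': 254.24725950268208, 'cy': 194.37435482617016, 'rvec': array([ 2.17838807, -2.14019672,  0.13689559]), 'tvec': array([-0.25434404,  0.54161879,  0.84341954])}
wrist {'fovy': 62.14137643376499, 'cx': 263.8782129229415, 'cy': 186.68220914745592, 'rvec': array([-2.39548211, -1.68558998, -0.21260334]), 'tvec': array([-0.62444205, -0.02794458,  0.38952731])}
```

View pics/scene0.png

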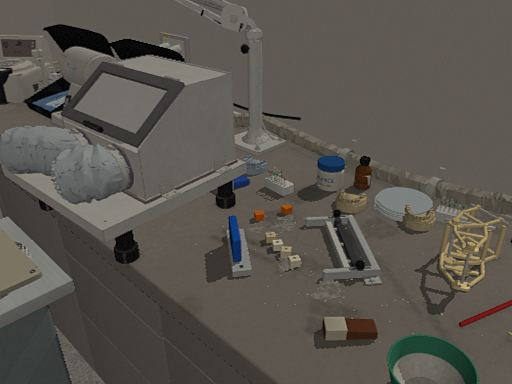

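View pics/top0.png

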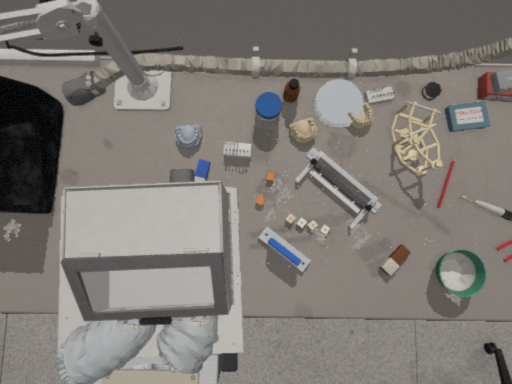

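View pics/wrist0.png

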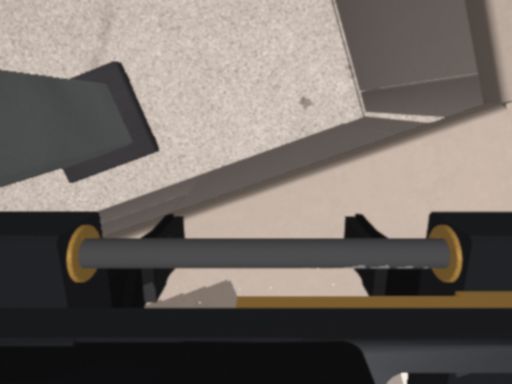

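```bash
cat > h.py <<'E'
import numpy as np, cv2
from station import env
H,W=384,512
def cam(n):
    c=env.camera_info(n); f=H/2/np.tan(np.radians(c['fovy']/2))
    K=np.array([[f,0,c['cx']],[0,f,c['cy']],[0,0,1.]])
    return K,np.array(c['rvec']),np.array(c['tvec'])
def proj(n,P,C=None):
    K,r,t=C or cam(n); return cv2.projectPoints(np.array(P,float).reshape(-1,3),r,t,K,None)[0].reshape(-1,2)
def ray(n,uv,z,C=None):
    K,r,t=C or cam(n); R=cv2.Rodrigues(r)[0]; o=-R.T@t
    uv=np.atleast_2d(np.array(uv,float)); d=np.c_[uv,np.ones(len(uv))]@np.linalg.inv(K).T@R
    return o+d*((z-o[2])/d[:,2])[:,None]
def show(im,name,x0,y0,x1,y1,s):
    cv2.imwrite(f'pics/{name}.png',cv2.resize(im[y0:y1,x0:x1],None,fx=s,fy=s,interpolation=cv2.INTER_CUBIC))
E
python3 - <<'E'
from h import *
for n in('scene','top','wrist'):
    K,r,t=cam(n);R=cv2.Rodrigues(r)[0];print(n,-R.T@t,K[0,0]); print(R[2])
print(proj('top',[[0,0,0],[.2,.6,0],[.5,.2,0],[.6,0,0],[.5,.5,0]]))
print(ray('top',[[284,250],[300,225],[340,185]],0.02))
im=cv2.imread('pics/top0.png');show(im,'topc',230,140,390,280,5)
im=cv2.imread('pics/scene0.png');show(im,'scc',220,180,390,300,4.7)
E
```

```text
scene [-0.07881708 -0.87575286  0.53929309] 460.0433732061114
[ 0.62842212  0.61497239 -0.47633455]
top [ 0.43816086 -0.24270412  0.90471437] 350.7090550359296
[ 0.12294495 -0.00230373 -0.99241082]
wrist [0.14534699 0.61123575 0.38447877] 318.650499242793
[ 0.23364712 -0.083462   -0.96873274]
[[148.48642088 419.58921549]
 [-90.04309384 328.91937166]
 [ 81.45531438 210.63067902]
 [160.98661941 173.82641796]
 [-35.0772271  208.56762639]]
[[ 0.40933308 -0.3213809   0.02      ]
 [ 0.47219461 -0.36121575  0.02      ]
 [ 0.57581071 -0.46324907  0.02      ]]
```

```bash
ls pics
```

```text
scc.png
scene0.png
top0.png
topc.png
wrist0.png
```

View pics/topc.png

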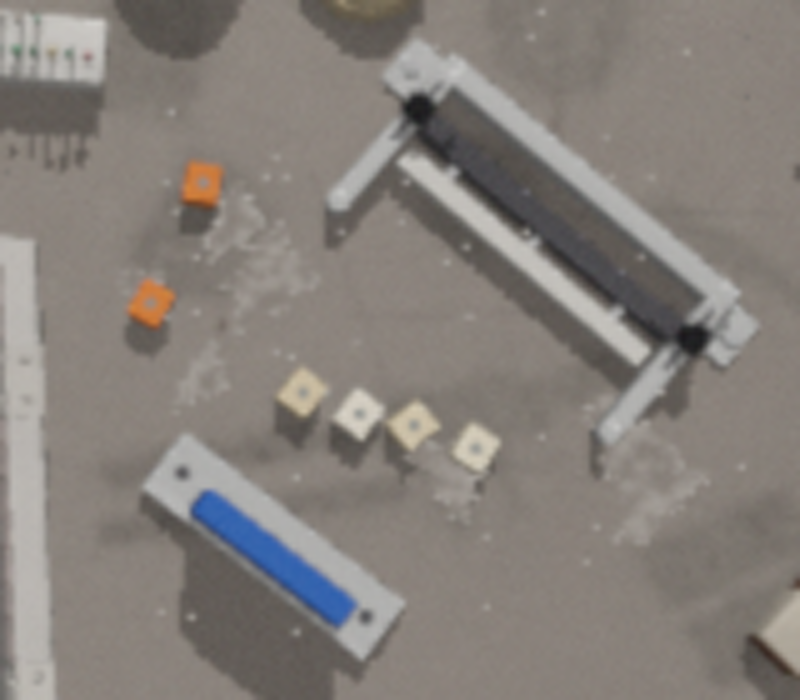

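View pics/scc.png

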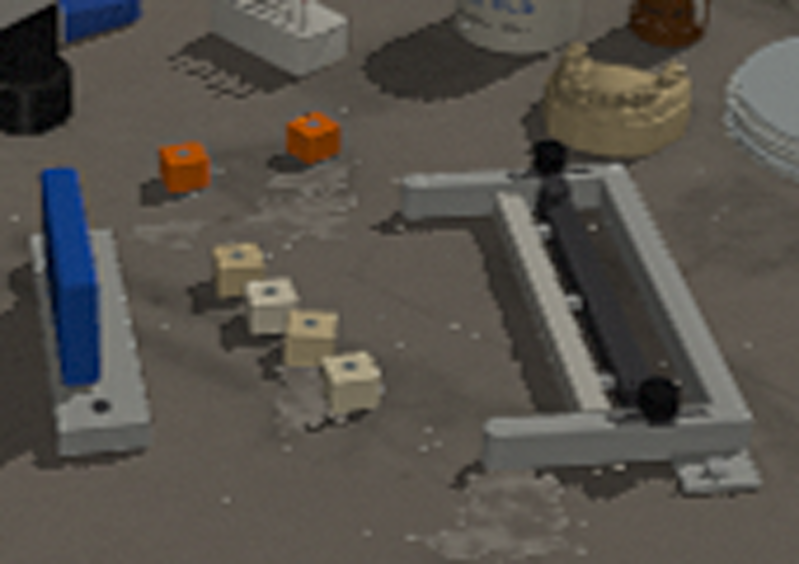

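```bash
cat > m.py <<'E'
from h import *
import sys
im=cv2.imread(sys.argv[1]); hsv=cv2.cvtColor(im,cv2.COLOR_BGR2HSV)
def comps(mask,lo,hi,box):
    x0,y0,x1,y1=box; m=np.zeros_like(mask); m[y0:y1,x0:x1]=mask[y0:y1,x0:x1]
    cs,_=cv2.findContours(m,cv2.RETR_EXTERNAL,cv2.CHAIN_APPROX_NONE)
    return [c for c in cs if lo<=cv2.contourArea(c)<=hi]
blue=cv2.inRange(hsv,(105,150,60),(130,255,255))
for c in comps(blue,60,600,(255,225,330,280)):
    r=cv2.minAreaRect(c);b=cv2.boxPoints(r);P=ray('top',b,.063);print('blue',r,P.mean(0));
    for i in range(4):
        d=P[(i+1)%4]-P[i];print(np.linalg.norm(d[:2])*1e3,np.degrees(np.arctan2(d[1],d[0])))
pale=cv2.inRange(hsv,(0,0,150),(60,110,255))
for c in comps(pale,15,150,(280,205,335,240)):
    r=cv2.minAreaRect(c);P=ray('top',[r[0]],.014);print('blank',r,P)
grey=cv2.inRange(hsv,(0,0,135),(180,60,255))
for c in comps(grey,200,3000,(250,140,390,280)):
    r=cv2.minAreaRect(c);b=cv2.boxPoints(r);P=ray('top',b,.013);print('grey',cv2.contourArea(c),r,P.mean(0))
    for i in range(4):
        d=P[(i+1)%4]-P[i];print(P[i],np.linalg.norm(d[:2])*1e3,np.degrees(np.arctan2(d[1],d[0])))
E
python3 m.py pics/top0.png
python3 - <<'E'
from h import *
# hand-read fence pts in crop (crop/5 + offset)
px=lambda a:[(x/5+230-.4,y/5+140-.4) for x,y in a]
f=px([(447,90),(715,300),(338,200),(604,432)])
P=ray('top',f,.018);print(P)
E
```

```text
blue ((284.1246032714844, 251.20506286621094), (36.39529800415039, 5.33573055267334), 38.1572265625) [ 0.40801415 -0.31774846  0.063     ]
12.671161489021127 -37.5902881689319
85.57617706931696 -127.07224852099365
12.579349940378401 141.8300502144048
85.44980630074281 52.99051359156753
blank ((322.7413635253906, 232.3965606689453), (9.099071502685547, 16.526885986328125), 21.801410675048828) [[ 0.45479768 -0.41954838  0.014     ]]
blank ((306.7038269042969, 223.41921997070312), (20.873977661132812, 9.910755157470703), 15.255120277404785) [[ 0.47671923 -0.37901492  0.014     ]]
blank ((290.239990234375, 217.6800079345703), (8.0, 8.399999618530273), 36.869895935058594) [[ 0.49052246 -0.33719811  0.014     ]]
grey 502.0 ((264.5, 264.0), (30.0, 29.0), 90.0) [ 0.3738525  -0.27346987  0.013     ]
[ 0.41011364 -0.23650905  0.013     ] 72.91312951493346 -89.0104984555485
[ 0.41137279 -0.3094113   0.013     ] 73.804085153082 -179.49954718900625
[ 0.33757152 -0.31005594  0.013     ] 72.16304972881467 90.96827495118616
[ 0.33635205 -0.2379032   0.013     ] 73.77475996153127 1.0828035996363035
[[ 0.64672967 -0.41035137  0.018     ]
 [ 0.54001784 -0.54637841  0.018     ]
 [ 0.58813092 -0.35414662  0.018     ]
 [ 0.47199184 -0.48868363  0.018     ]]
```

```bash
python3 - <<'E'
from h import *
print('lampbase',ray('top',[[142,90]],0.))
for z in(.4,.5,.6): print(z,ray('top',[[95,10],[50,20],[3,30],[3,45]],z).round(3).tolist())
print('box top corners',ray('top',[[68,190],[222,187],[228,312],[80,318]],.32).round(3).tolist())
print('slab',ray('top',[[243,190],[243,350],[60,350]],.1).round(3).tolist())
print(ray('scene',[[60,115],[100,65],[230,75],[160,130]],.32).round(3).tolist())
im=cv2.imread('pics/scene0.png');show(im,'scl',0,0,300,190,2.6)
im=cv2.imread('pics/top0.png');show(im,'topl',0,0,260,384,1.5)
E
```

```text
lampbase [[0.82818244 0.06256981 0.        ]]
0.4 [[0.784, 0.008, 0.4], [0.766, 0.076, 0.4], [0.748, 0.146, 0.4], [0.723, 0.143, 0.4]]
0.5 [[0.715, -0.042, 0.5], [0.701, 0.012, 0.5], [0.686, 0.069, 0.5], [0.667, 0.067, 0.5]]
0.6 [[0.647, -0.092, 0.6], [0.636, -0.051, 0.6], [0.625, -0.008, 0.6], [0.61, -0.01, 0.6]]
box top corners [[0.512, 0.069, 0.32], [0.522, -0.19, 0.32], [0.319, -0.205, 0.32], [0.306, 0.032, 0.32]]
slab [[0.548, -0.218, 0.1], [0.194, -0.226, 0.1], [0.187, 0.174, 0.1]]
[[0.172, -0.217, 0.32], [0.366, 0.026, 0.32], [0.494, -0.226, 0.32], [0.237, -0.373, 0.32]]
```

View pics/scl.png

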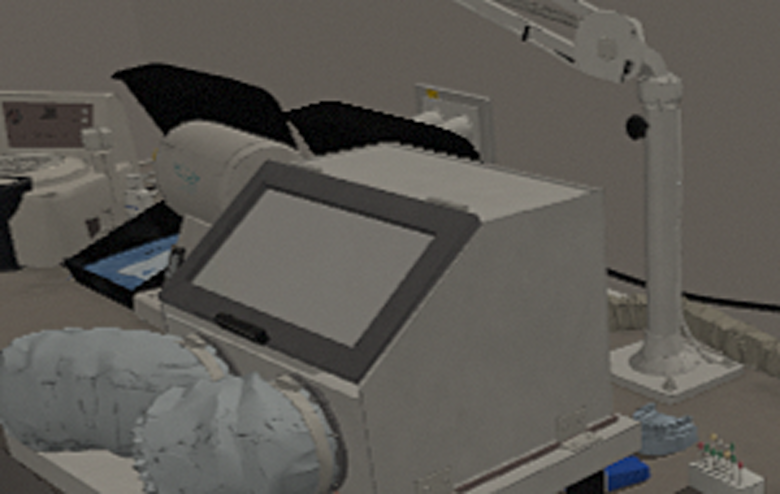

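View pics/topl.png

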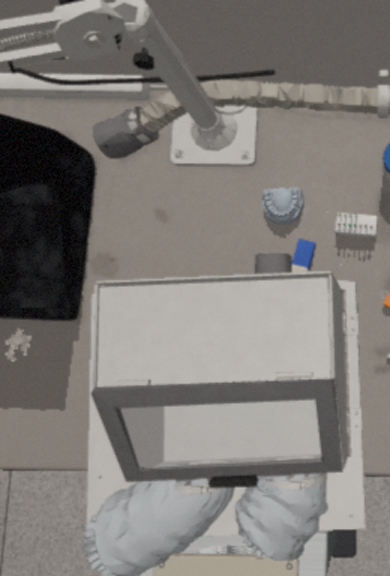

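{"op": "play_rows", "data": {
  "moves": [
    [0,-0.035,-0.024,0,-1],
    [0,-0.035,-0.024,0,-1],
    [0,-0.035,-0.024,0,-1],
    [0,-0.035,-0.024,0,-1],
    [0,-0.035,-0.024,0,-1],
    [0,-0.035,-0.024,0,-1]
  ]
}}

```text
time_s: 0.75
tool_pos: [0.1617, 0.4516, 0.4338]
ee_rot: [-90.0, -0.0, -19.7]
contact_force: [0.2, 0.3, 0.3]
opening: 0.087
```

{"op": "play_rows", "data": {
  "moves": [
    [0.0376,0,-0.0015,4.5,-1],
    [0.0376,0,-0.0015,4.5,-1],
    [0.0376,0,-0.0015,4.5,-1],
    [0.0376,0,-0.0015,4.5,-1],
    [0.0376,0,-0.0015,4.5,-1],
    [0.0376,0,-0.0015,4.5,-1],
    [0.0376,0,-0.0015,4.5,-1],
    [0.0376,0,-0.0015,4.5,-1],
    [0.0376,0,-0.0015,4.5,-1],
    [0.0376,0,-0.0015,4.5,-1]
  ]
}}

```text
time_s: 1.75
tool_pos: [0.4343, 0.2049, 0.4322]
ee_rot: [-90.0, -0.0, -64.9]
contact_force: [0.8, -0.2, 0.1]
opening: 0.0868
```

```bash
python3 - <<'E'
from h import *
s=env.state();print(s['joint_pos'].round(1),s['tool_pos'].round(4),s['ee_rot'].round(2),s['contact_force'])
im=env.read_camera('scene');cv2.imwrite('pics/scene1.png',im)
E
```

```text
[-49.3  -1.7  18.2  82.5   0.5  99.2  -6. ] [0.4343 0.2049 0.4322] [-90.03  -0.   -64.88] [ 0.78230213 -0.16211639  0.12620686]
```

View pics/scene1.png

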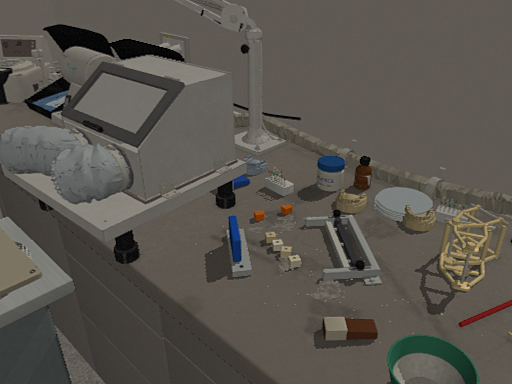

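```bash
python3 - <<'E'
from h import *
print(proj('scene',[[.4343,.2049,.4322],[.4343,.2049,.6],[0,0,0],[0,0,.3],[.41,-.32,.05],[.51,.07,.32],[.51,-.2,.32],[.51,-.2,0]]))
im=env.read_camera('top');cv2.imwrite('pics/top1.png',im)
im=env.read_camera('wrist');cv2.imwrite('pics/wrist1.png',im)
E
```

```text
[[  80.08517132   -3.19206482]
 [  64.44644612  -90.26043818]
 [ -46.2988702   277.27375796]
 [-110.17875839  121.92780896]
 [ 235.43164786  232.45072649]
 [ 148.50113356   51.1957507 ]
 [ 226.86158281   71.14727211]
 [ 232.81040089  212.8817301 ]]
```

View pics/top1.png

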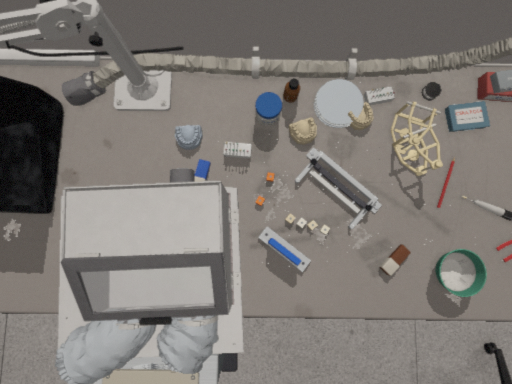

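View pics/wrist1.png

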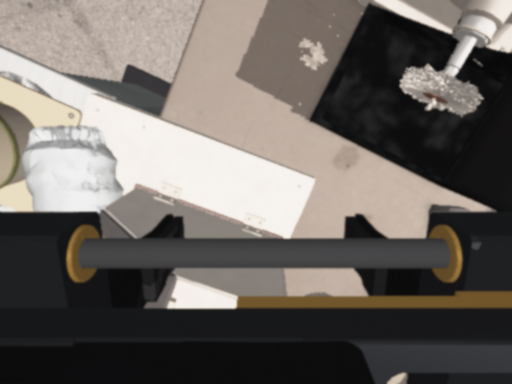

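{"op": "play_rows", "data": {
  "moves": [
    [0.0376,0,-0.0015,4.5,-1],
    [0.0376,0,-0.0015,4.5,-1],
    [0.0376,0,-0.0015,4.5,-1],
    [0.0376,0,-0.0015,4.5,-1],
    [0.0376,0,-0.0015,4.5,-1],
    [0.0376,0,-0.0015,4.5,-1],
    [0.0376,0,-0.0015,4.5,-1],
    [0.0376,0,-0.0015,4.5,-1],
    [0.0376,0,-0.0015,4.5,-1],
    [0.0376,0,-0.0015,4.5,-1],
    [0.0376,0,-0.0015,4.5,-1]
  ]
}}

```text
time_s: 3.0
tool_pos: [0.4373, -0.195, 0.4323]
ee_rot: [-90.0, 0.0, -114.2]
contact_force: [1.5, -0.6, -0.2]
opening: 0.087
```

```bash
python3 - <<'E'
from h import *
s=env.state();print(s['joint_pos'].round(1),s['tool_pos'].round(4),s['ee_rot'].round(2),s['contact_force'])
K,r,t=cam('wrist');R=cv2.Rodrigues(r)[0];print(-R.T@t,R[2])
im=env.read_camera('scene');cv2.imwrite('pics/scene2.png',im)
im=env.read_camera('wrist');cv2.imwrite('pics/wrist2.png',im)
E
```

```text
[-26.1  -4.1  42.4  83.7   2.8  99.4  -7.6] [ 0.4373 -0.195   0.4323] [-9.0020e+01  1.0000e-02 -1.1422e+02] [ 1.47435405 -0.57320476 -0.24187964]
[ 0.46306077 -0.13342253  0.59483893] [-0.10113597 -0.22444864 -0.96922357]
```

View pics/scene2.png

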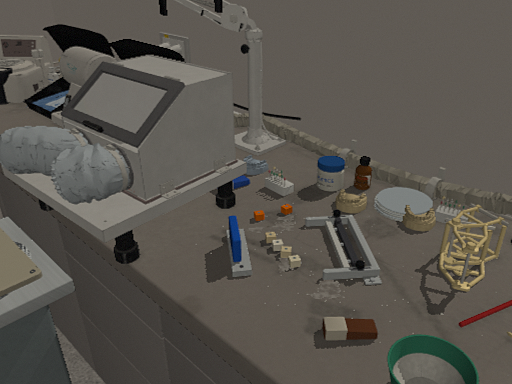

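View pics/wrist2.png

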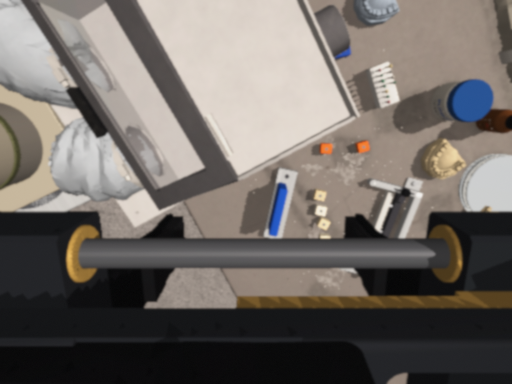

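{"op": "play_rows", "data": {
  "moves": [
    [0.041,0,0.0078,0,-1],
    [0.041,0,0.0078,0,-1],
    [0.041,0,0.0078,0,-1],
    [0.041,0,0.0078,0,-1],
    [0.041,0.01,0.0078,0,-1],
    [0.041,0.03,0.0078,0,-1],
    [0.041,0.03,0.0078,0,-1],
    [0.041,0.03,0.0078,0,-1],
    [0.041,0.03,0.0078,0,-1],
    [0.041,0.03,0.0078,0,-1],
    [0,0.035,0,6.6,-1],
    [0,0.035,0,6.6,-1]
  ]
}}

```text
time_s: 4.3
tool_pos: [0.3415, -0.5958, 0.204]
ee_rot: [-90.1, 0.0, -127.7]
contact_force: [0.6, 0.4, -0.5]
opening: 0.0869
```

```bash
python3 - <<'E'
from h import *
import pickle
s=env.state();print(s['joint_pos'].round(1),s['tool_pos'].round(4),s['ee_rot'].round(2),s['contact_force'])
C=cam('wrist')
im=env.read_camera('wrist');cv2.imwrite('pics/wrist3.png',im);pickle.dump(C,open('w3.pkl','wb'))
show(im,'w3c',60,0,400,215,2.3)
E
```

```text
[ 21.5  37.   55.7  76.7 -30.2  81.6  38.2] [ 0.3415 -0.5958  0.204 ] [-9.0070e+01  3.0000e-02 -1.2768e+02] [ 0.61364377  0.42258846 -0.52915644]
```

View pics/wrist3.png

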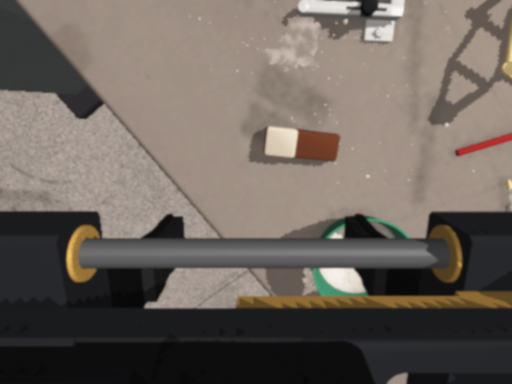

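{"op": "play_rows", "data": {
  "moves": [
    [-0.037,-0.005,0,0,-1],
    [-0.037,-0.005,0,0,-1],
    [-0.037,-0.005,0,0,-1],
    [-0.037,-0.005,0,0,-1],
    [-0.037,-0.005,0,0,-1],
    [0,0,0,0,-1]
  ]
}}

```text
time_s: 4.95
tool_pos: [0.4608, -0.4422, 0.2321]
ee_rot: [-90.0, 0.2, -126.6]
contact_force: [0.8, -0.4, -0.1]
opening: 0.087
```

```bash
python3 - <<'E'
from h import *
import pickle
s=env.state();print(s['joint_pos'].round(1),s['tool_pos'].round(4),s['ee_rot'].round(2),s['contact_force'])
C=cam('wrist')
im=env.read_camera('wrist');cv2.imwrite('pics/wrist4.png',im);pickle.dump(C,open('w4.pkl','wb'))
show(im,'w4c',60,0,400,215,2.3)
E
```

```text
[ -0.9  29.7  58.8  83.  -25.6  81.4  21.7] [ 0.4608 -0.4422  0.2321] [ -89.98    0.21 -126.6 ] [ 0.80674304 -0.35831647 -0.14045364]
```

View pics/w4c.png

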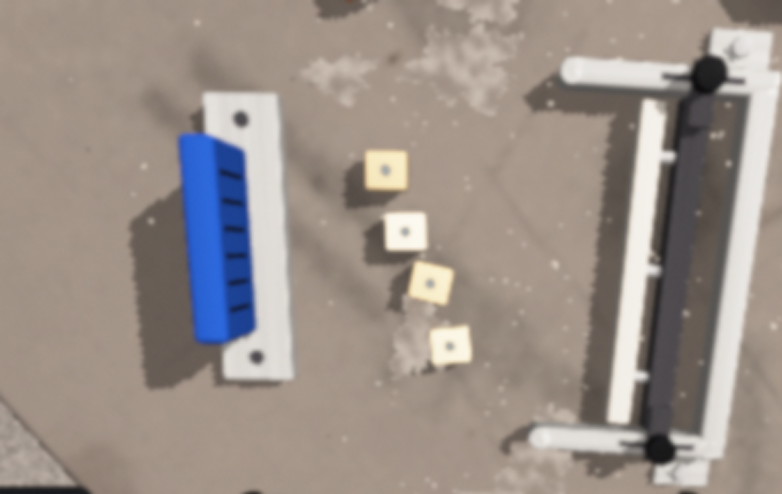

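```bash
python3 - <<'E'
from h import *
im=cv2.imread('pics/wrist4.png')
show(im,'f1',285,0,415,105,6); show(im,'f2',285,110,415,215,6); show(im,'s1',130,30,270,175,4)
E
```

```text
(no output)
```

View pics/f1.png

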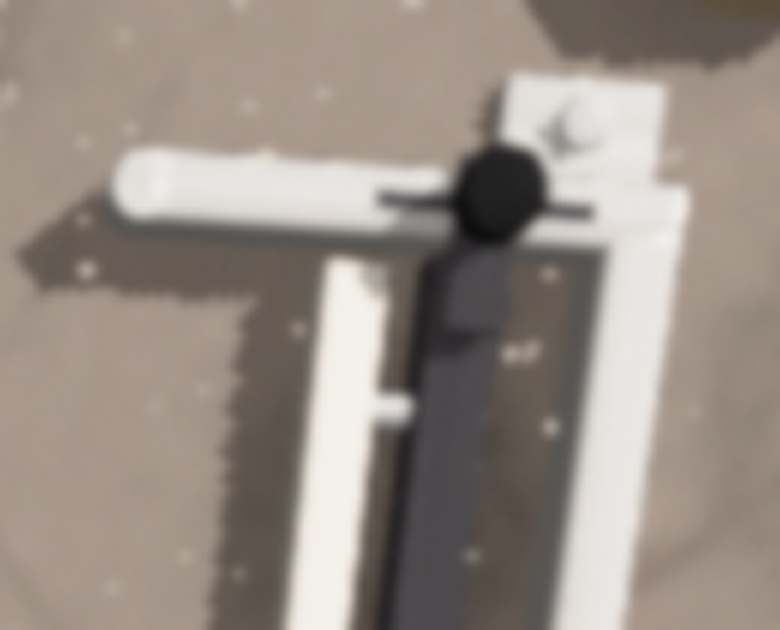

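View pics/f2.png

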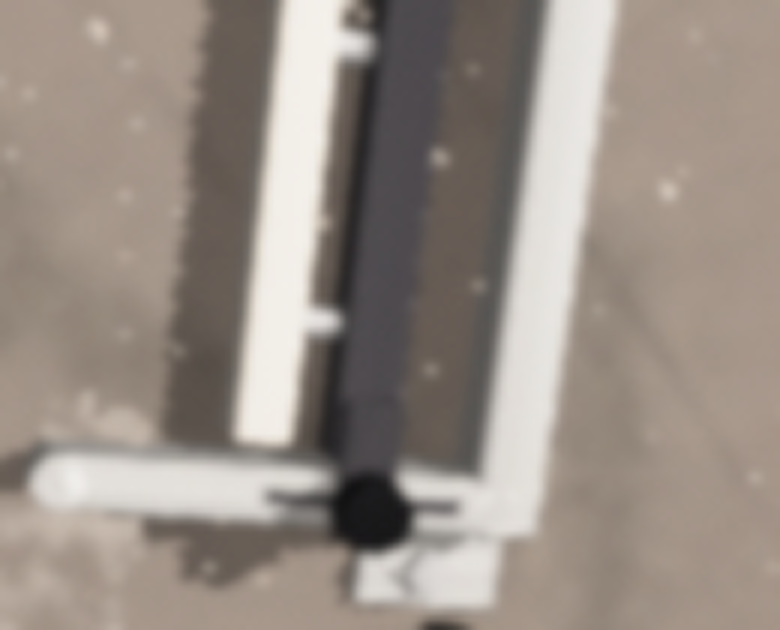

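View pics/s1.png

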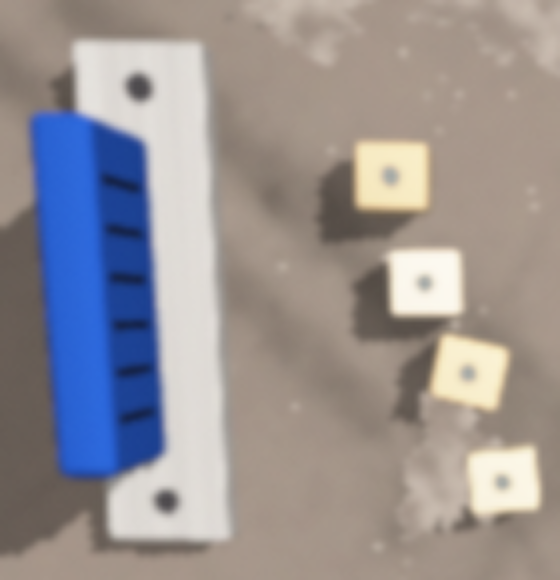

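```bash
cat > p4.py <<'E'
from h import *
import pickle
C=pickle.load(open('w4.pkl','rb'))
def cp(pts,s,ox,oy): return np.array([(x/s+ox-.42,y/s+oy-.42) for x,y in pts])
def ang(a,b): d=b-a; return np.degrees(np.arctan2(d[1],d[0]))
cb=ray('',np.vstack([cp([(607,250),(555,620)],6,285,0),cp([(548,10),(480,475)],6,285,110)]),.018,C)
ap=ray('',cp([(160,218),(600,247)],6,285,0),.018,C)
am=ray('',cp([(60,447),(480,475)],6,285,110),.018,C)
tp=ray('',cp([(113,185)],6,285,0),.018,C); tm=ray('',cp([(30,480)],6,285,110),.018,C)
print('crossbar',cb,ang(cb[3],cb[0])); print('arm+',ap,ang(*ap));print('arm-',am,ang(*am))
sb=ray('',np.vstack([cp([(327,265)],6,285,0),cp([(233,440)],6,285,110)]),.0155,C);print('stop',sb,ang(sb[1],sb[0]))
sb0=ray('',np.vstack([cp([(387,265)],6,285,0),cp([(295,440)],6,285,110)]),.0155,C);print('stopback',sb0)
th=np.radians(np.mean([ang(cb[3],cb[0])-90,ang(*ap),ang(*am)])); print('yaw',np.degrees(th))
ex=np.array([np.cos(th),np.sin(th)]);ey=np.array([-ex[1],ex[0]])
cx=(cb[:,:2]@ex).mean(); cy=((ap[:,:2]@ey).mean()+(am[:,:2]@ey).mean())/2
print('width',(ap[:,:2]@ey).mean()-(am[:,:2]@ey).mean())
O=(cx-.085)*ex+cy*ey; print('O',O)
F=lambda P:np.c_[(P[:,:2]-O)@ex,(P[:,:2]-O)@ey]*1e3
print('tips',F(tp),F(tm));print('stop F',F(sb),F(sb0))
# straightedge bar top corners
sc=cp([(78,42),(203,42),(231,540),(112,540)],4,130,30)
S=ray('',sc,.013,C);print('SE corners F',F(S)); print('SE yaw',ang(S[2],S[1])-90,ang(S[3],S[0])-90,[np.linalg.norm(S[i]-S[(i+1)%4])*1e3 for i in range(4)])
hs=ray('',cp([(139,88),(167,500)],4,130,30),.013,C);print('holes',F(hs),hs,ang(hs[1],hs[0])-90)
bt=ray('',cp([(36,120),(90,118),(112,475),(65,475)],4,130,30),.063,C);print('rib top F',F(bt),bt.mean(0),F(bt.mean(0)[None]))
d=ray('',cp([(391,176),(425,283),(468,373),(503,483)],4,130,30),.016,C);print('dots F',F(d),d)
np.savez('fence.npz',O=O,th=th)
E
python3 p4.py
```

```text
crossbar [[ 0.64749926 -0.41201955  0.018     ]
 [ 0.60545381 -0.46210099  0.018     ]
 [ 0.59948135 -0.46922299  0.018     ]
 [ 0.53971463 -0.539576    0.018     ]] 49.80234084419493
arm+ [[ 0.58511794 -0.35893687  0.018     ]
 [ 0.64673911 -0.41082376  0.018     ]] -40.09839220715915
arm- [[ 0.47449657 -0.4837667   0.018     ]
 [ 0.53971463 -0.539576    0.018     ]] -40.5547207999292
stop [[ 0.60581856 -0.38363504  0.0155    ]
 [ 0.50350035 -0.50425863  0.0155    ]] 49.69393146599787
stopback [[ 0.61467564 -0.3902201   0.0155    ]
 [ 0.51364862 -0.51180578  0.0155    ]]
yaw -40.283590720964476
width 0.16708477311861952
O [ 0.5290025  -0.42071748]
tips [[-6.17702905 88.35185642]] [[ -6.31089302 -90.61807257]]
stop F [[ 34.62296472  77.95554153]
 [ 34.56091112 -80.21861275]] [[ 45.63732864  78.65883011]
 [ 47.18232161 -79.41440704]]
SE corners F [[-175.38252576   68.76536722]
 [-140.83687448   70.97128429]
 [-132.33240155  -68.52135313]
 [-168.38011986  -70.81892404]]
SE yaw -36.79474693601042 -37.41168986468669 [np.float64(34.616009193275865), np.float64(139.75164383789271), np.float64(36.12086416114908), np.float64(139.75982275264238)]
holes [[-158.66697177   57.93549275]
 [-151.63813193  -57.5179273 ]] [[ 0.44542226 -0.27393167  0.013     ]
 [ 0.37613537 -0.36655037  0.013     ]] -36.79970597374134
rib top F [[-168.82618663   42.12222601]
 [-155.66651696   43.42055418]
 [-151.80383153  -43.66204182]
 [-164.02341827  -44.44108484]] [ 0.40647105 -0.31770264  0.063     ] [[-160.07998835   -0.64008662]]
dots F [[-87.27304914  38.89330303]
 [-76.49304588  10.45150847]
 [-62.89785543 -14.08530351]
 [-50.86657499 -45.55290239]] [[ 0.48757324 -0.33461933  0.016     ]
 [ 0.47740715 -0.3632863   0.016     ]
 [ 0.47191349 -0.39079455  0.016     ]
 [ 0.46074555 -0.4225788   0.016     ]]
```

```bash
python3 - <<'E'
from h import *
im=cv2.imread('pics/scene0.png');show(im,'sA',90,60,260,260,3.9)
im=cv2.imread('pics/top0.png');show(im,'tA',170,170,270,370,2.9)
E
```

```text
(no output)
```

View pics/sA.png

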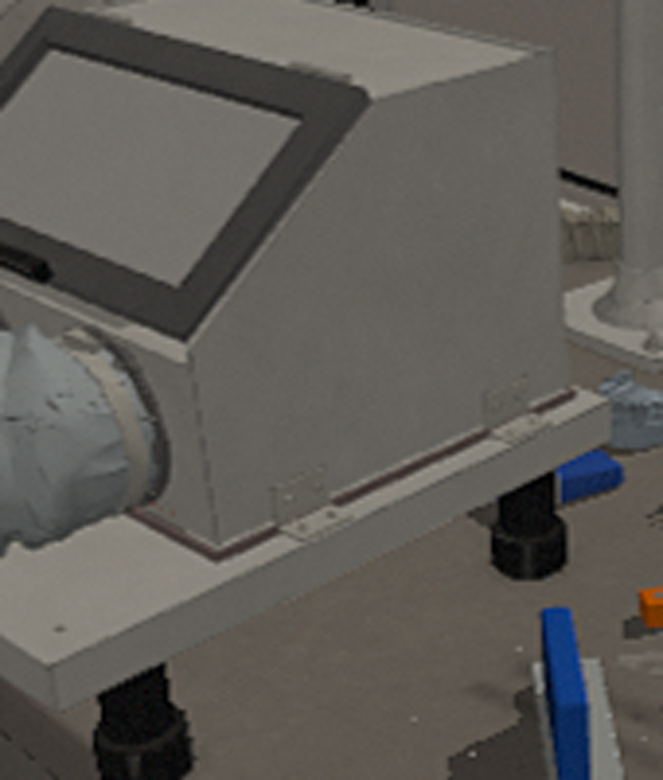

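View pics/tA.png

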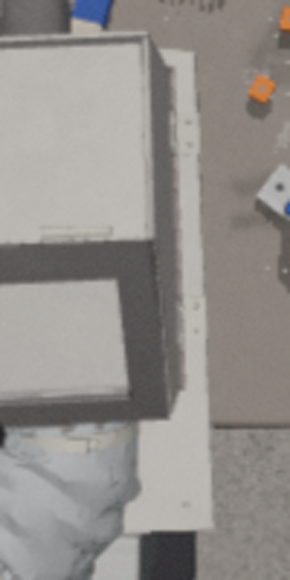

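```bash
python3 - <<'E'
from h import *
def tri(a,b):
    out=[]
    for n,uv in(('scene',a),('top',b)):
        K,r,t=cam(n);R=cv2.Rodrigues(r)[0]; out.append(K@np.c_[R,t])
    X=cv2.triangulatePoints(out[0],out[1],np.array(a,float).reshape(2,1),np.array(b,float).reshape(2,1));return (X[:3]/X[3]).ravel().round(3)
print(tri((245.9,163.8),(236.5,188)),tri((102.8,230.5),(243,351.7)),tri((231.5,72.8),(221,182.4)),tri((90+372/3.9,60+98/3.9),(170+152/2.9,170+240/2.9)))
E
```

```text
[ 0.551 -0.204  0.11 ] [ 0.195 -0.227  0.114] [ 0.532 -0.187  0.311] [ 0.413 -0.193  0.311]
```

{"op": "play_rows", "data": {
  "moves": [
    [-0.0169,0,-0.0294,0.3,-1],
    [-0.0169,0,-0.0294,0,-1],
    [-0.0169,0,-0.0294,0,-1],
    [-0.0169,0.03,-0.0294,0,-1],
    [0,0.04,0,0,-1],
    [0,0,0,0,-1],
    [0,0,0,0,-1]
  ]
}}

```text
time_s: 5.7
tool_pos: [0.4017, -0.3241, 0.1626]
ee_rot: [-90.0, -0.1, -127.7]
contact_force: [0.2, -1.4, 1.1]
opening: 0.0872
```

```bash
python3 - <<'E'
from h import *
s=env.state();print(s['time_s'],s['joint_pos'].round(1),s['tool_pos'].round(4),s['ee_rot'].round(2),s['contact_force'].round(2),s['moment'].round(3))
im=env.read_camera('scene');cv2.imwrite('pics/scene5.png',im)
im=env.read_camera('top');cv2.imwrite('pics/top5.png',im)
im=env.read_camera('wrist');cv2.imwrite('pics/wrist5.png',im)
E
```

```text
5.7 [-24.6  14.   66.9 107.1 -13.8  67.9   9.2] [ 0.4017 -0.3241  0.1626] [-9.0030e+01 -8.0000e-02 -1.2773e+02] [ 0.2  -1.39  1.14] [-0.186  0.112 -0.008]
```

View pics/scene5.png

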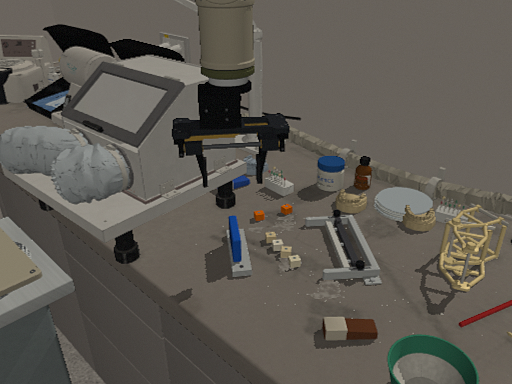

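View pics/top5.png

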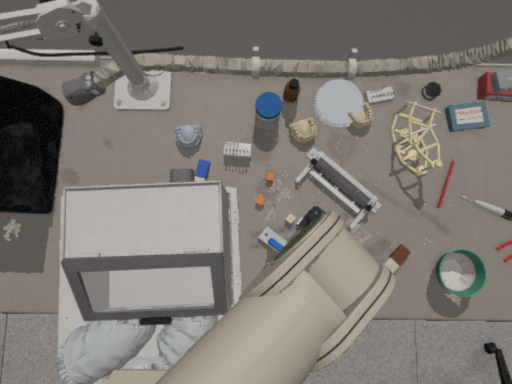

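View pics/wrist5.png

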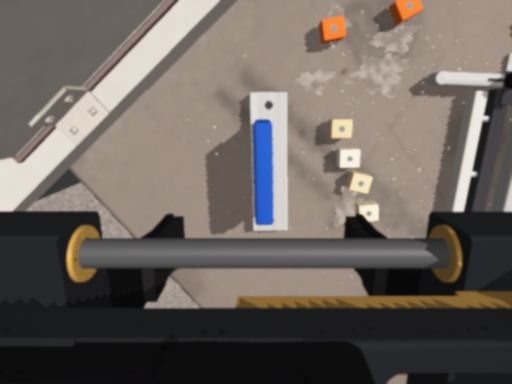

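```bash
cat > rib.py <<'E'
from h import *
import sys
C=cam('wrist'); im=cv2.imread(sys.argv[1]); hsv=cv2.cvtColor(im,cv2.COLOR_BGR2HSV)
m=cv2.inRange(hsv,(105,150,120),(130,255,255)); cs,_=cv2.findContours(m,0,cv2.CHAIN_APPROX_NONE)
c=max(cs,key=cv2.contourArea); r=cv2.minAreaRect(c); b=cv2.boxPoints(r); P=ray('',b,.063,C); print(r,P.mean(0))
L=[np.linalg.norm(P[(i+1)%4]-P[i])*1e3 for i in range(4)];print(L)
i=int(np.argmax(L));d=P[(i+1)%4]-P[i];print('long dir',np.degrees(np.arctan2(d[1],d[0])))
s=env.state();p=s['tool_pos'];psi=np.radians(s['ee_rot'][2]);D=(P.mean(0)-p)[:2]
print('tool dx,dz',D@[np.cos(psi),np.sin(psi)],D@[-np.sin(psi),np.cos(psi)])
E
python3 rib.py pics/wrist5.png
```

```text
((262.5, 172.0), (102.0, 17.0), 90.0) [ 0.40652386 -0.31539225  0.063     ]
[np.float64(13.738267858556803), np.float64(87.6311036600776), np.float64(14.894843135263057), np.float64(87.6231078891169)]
long dir -127.5590362477956
tool dx,dz -0.010462029272591314 -0.0026333470587556465
```

{"op": "play_rows", "data": {
  "moves": [
    [-0.009,0.01,-0.002,-0.5,-1],
    [0,0.03,0,0,-1],
    [0,0.03,0,0,-1],
    [0,0.02,0,0,-1],
    [0,0.01,0,0,-1],
    [0,0,0,0,-1]
  ]
}}

```text
time_s: 6.45
tool_pos: [0.4056, -0.3146, 0.0607]
ee_rot: [-90.1, -0.1, -127.2]
contact_force: [0.6, 0.3, 0.5]
opening: 0.087
```

```bash
python3 - <<'E'
from h import *
s=env.state();print(s['joint_pos'].round(1),s['tool_pos'].round(4),s['ee_rot'].round(2),s['contact_force'].round(2),s['moment'].round(3))
im=env.read_camera('wrist');cv2.imwrite('pics/wrist6.png',im)
im=env.read_camera('scene');cv2.imwrite('pics/scene6.png',im);show(im,'s6',130,40,330,300,2.3)
E
python3 rib.py pics/wrist6.png
```

```text
[-17.4  23.   59.3 113.  -23.5  57.2  15.9] [ 0.4056 -0.3146  0.0607] [-9.0100e+01 -6.0000e-02 -1.2722e+02] [0.55 0.29 0.53] [-0.07   0.115  0.   ]
((270.0, 191.5), (93.0, 28.0), 90.0) [ 0.42085663 -0.2988554   0.063     ]
[np.float64(14.19891611183676), np.float64(50.74570435531576), np.float64(15.297494310014741), np.float64(50.73687897601503)]
long dir -126.36166002760048
tool dx,dz -0.021732468110997837 0.0015757497680281478
```

View pics/s6.png

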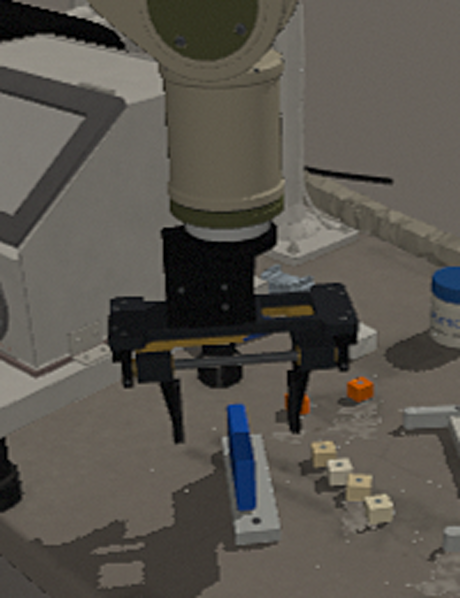

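View pics/wrist6.png

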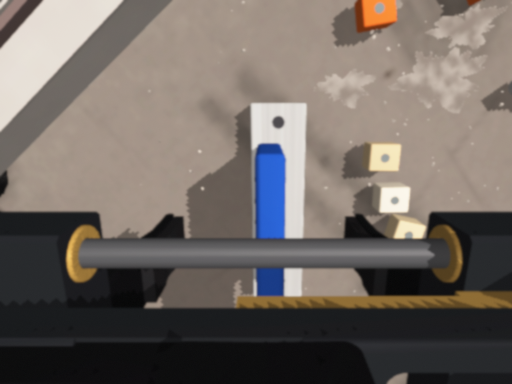

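```bash
python3 - <<'E'
from h import *
C=cam('wrist');P=ray('',[[270,151],[270,145]],.063,C);P2=ray('',[[278,121.5]],.013,C);s=env.state();p=s['tool_pos'];psi=np.radians(s['ee_rot'][2])
for Q in(P,P2):
    D=(Q-p)[:,:2];print(D@[np.cos(psi),np.sin(psi)],D@[-np.sin(psi),np.cos(psi)])
E
```

```text
[-0.04404893 -0.04710142] [0.00148421 0.00147172]
[-0.05642411] [0.00761717]
```

{"op": "play_rows", "data": {
  "moves": [
    [0,0.015,0.0015,0,-1],
    [0,0.012,0,0,-1],
    [0,0.007,0,0,-1],
    [0,0,0,0,-1]
  ]
}}

```text
time_s: 6.95
tool_pos: [0.4066, -0.3152, 0.0265]
ee_rot: [-90.1, -0.0, -127.2]
contact_force: [-0.4, 0.5, 0.3]
opening: 0.0871
```

{"op": "play_rows", "data": {
  "moves": [
    [0,0,0,0,1],
    [0,0,0,0,1],
    [0,0,0,0,1],
    [0,0,0,0,1],
    [0,0,0,0,1],
    [0,0,0,0,1],
    [0,0,0,0,1],
    [0,0,0,0,1],
    [0,0,0,0,1],
    [0,0,0,0,1]
  ]
}}

```text
time_s: 7.95
tool_pos: [0.4075, -0.3157, 0.0277]
ee_rot: [-90.0, 0.0, -127.2]
contact_force: [1.0, -1.6, -3.1]
opening: 0.0159
```

{"op": "play_rows", "data": {
  "moves": [
    [0,-0.0025,0,0,1],
    [0,-0.0025,0,0,1],
    [0,0,0,0,1],
    [0,0,0,0,1]
  ]
}}

```text
time_s: 8.35
tool_pos: [0.4073, -0.3155, 0.0326]
ee_rot: [-90.0, 0.0, -127.2]
contact_force: [-0.4, 0.3, -2.7]
opening: 0.0154
```

```bash
cat > st.py <<'E'
from h import *
import sys
d=np.load('fence.npz');O=d['O'];th=float(d['th']);ex=np.array([np.cos(th),np.sin(th)]);ey=np.array([-ex[1],ex[0]])
s=env.state();p=s['tool_pos'];psi=s['ee_rot'][2];q=p[:2]-O;f=s['contact_force']
print('t',round(s['time_s'],2),'tcpF',(q@ex*1e3).round(2),(q@ey*1e3).round(2),'z',p[2].round(4),'rpy',s['ee_rot'].round(2),'yaw err(se-fence)',round(psi+90-np.degrees(th),2),'Fx',(f[:2]@ex).round(2),'Fy',(f[:2]@ey).round(2),'Fz',f[2].round(2),'M',s['moment'].round(2),'op',s['opening'].round(4))
for n in sys.argv[1:]:
    c,name=n.split(':'); im=env.read_camera(c);cv2.imwrite(f'pics/{name}.png',im)
E
python3 st.py wrist:wrist7 scene:scene7; python3 - <<'E'
from h import *
show(cv2.imread('pics/scene7.png'),'s7',180,130,340,290,4)
E
```

```text
Traceback (most recent call last):
  File "st.py", line 5, in <module>
    print('t',round(s['time_s'],2),'tcpF',(q@ex*1e3).round(2),(q@ey*1e3).round(2),'z',p[2].round(4),'rpy',s['ee_rot'].round(2),'yaw err(se-fence)',round(psi+90-np.degrees(th),2),'Fx',(f[:2]@ex).round(2),'Fy',(f[:2]@ey).round(2),'Fz',f[2].round(2),'M',s['moment'].round(2),'op',s['opening'].round(4))
                                                                                                                                                                                                                                                                                     ^^^^^^^^^^^^^^^^^^
AttributeError: 'float' object has no attribute 'round'
[ WARN:0@0.811] global loadsave.cpp:275 findDecoder imread_('pics/scene7.png'): can't open/read file: check file path/integrity
Traceback (most recent call last):
  File "h.py", line 15, in show
    cv2.imwrite(f'pics/{name}.png',cv2.resize(im[y0:y1,x0:x1],None,fx=s,fy=s,interpolation=cv2.INTER_CUBIC))
                                              ~~^^^^^^^^^^^^^
TypeError: 'NoneType' object is not subscriptable
```

```bash
sed -i "s/s\['opening'\].round(4)/round(s['opening'],4)/" st.py
python3 st.py wrist:wrist7 scene:scene7; python3 - <<'E'
from h import *
show(cv2.imread('pics/scene7.png'),'s7',180,130,340,290,4)
E
```

```text
t 8.35 tcpF -160.83 1.58 z 0.0326 rpy [-9.000e+01  1.000e-02 -1.272e+02] yaw err(se-fence) 3.09 Fx -0.47 Fy 0.01 Fz -2.71 M [-0.06  0.1  -0.06] op 0.0154
```

View pics/s7.png

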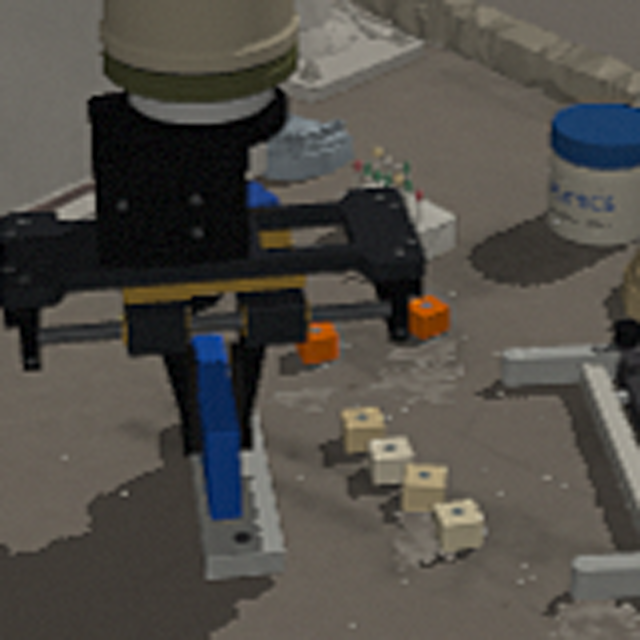

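View pics/wrist7.png

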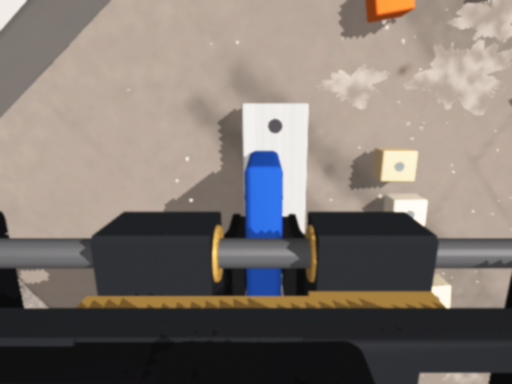

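{"op": "play_rows", "data": {
  "moves": [
    [0.0015,0,0,3.1,1],
    [0,0,0.005,0,1],
    [0,0,0.01,0,1],
    [0,0,0.01,0,1],
    [0,0,0.005,0,1],
    [0,0,0,0,1],
    [0,0,0,0,1]
  ]
}}

```text
time_s: 9.15
tool_pos: [0.429, -0.3364, 0.0324]
ee_rot: [-90.0, -0.0, -130.3]
contact_force: [-0.2, -0.2, -2.0]
opening: 0.0154
```

```bash
python3 st.py
```

```text
t 9.15 tcpF -130.79 -0.28 z 0.0324 rpy [-9.0030e+01 -2.0000e-02 -1.3031e+02] yaw err(se-fence) -0.02 Fx -0.05 Fy -0.26 Fz -2.03 M [-0.05  0.15 -0.04] op 0.0154
```

{"op": "play_rows", "data": {
  "moves": [
    [0,0,0.004,0,1],
    [0,0,0.004,0,1],
    [0,0,0.004,0,1],
    [0,0,0.004,0,1],
    [0,0,0.004,0,1],
    [0,0,0.004,0,1],
    [0,0,0.004,0,1],
    [0,0,0.004,0,1],
    [0,0,0.004,0,1],
    [0,0,0.004,0,1],
    [0,0,0.004,0,1],
    [0,0,0.004,0,1]
  ]
}}

```text
time_s: 10.35
tool_pos: [0.4661, -0.3673, 0.0325]
ee_rot: [-90.0, 0.0, -130.3]
contact_force: [-0.3, 1.0, -1.8]
opening: 0.0157
```

```bash
python3 st.py scene:scene8; python3 - <<'E'
from h import *
show(cv2.imread('pics/scene8.png'),'s8',200,150,390,300,4)
E
```

```text
t 10.35 tcpF -82.47 0.07 z 0.0325 rpy [-9.0020e+01  1.0000e-02 -1.3029e+02] yaw err(se-fence) -0.01 Fx -0.89 Fy 0.53 Fz -1.84 M [0.18 0.4  0.04] op 0.0157
```

View pics/s8.png

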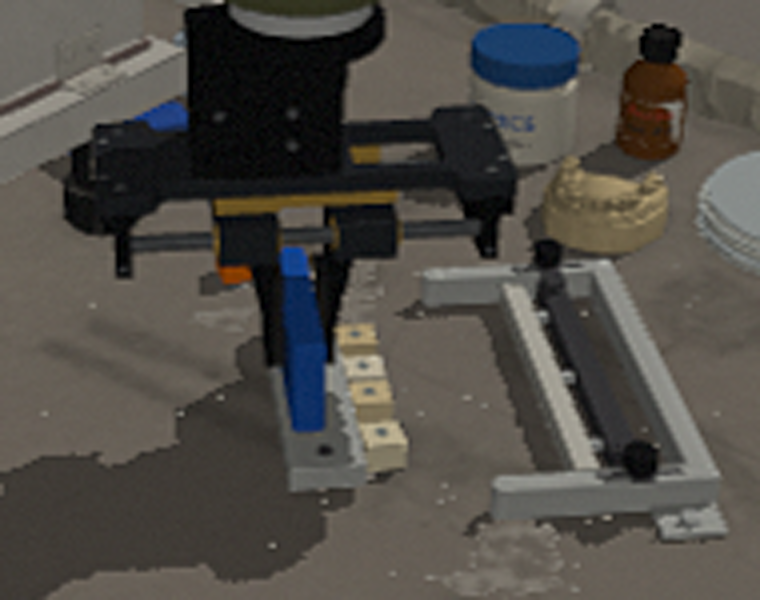

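{"op": "play_rows", "data": {
  "moves": [
    [0,0,0.004,0,1],
    [0,0,0.004,0,1],
    [0,0,0.004,0,1],
    [0,0,0.004,0,1],
    [0,0,0.004,0,1],
    [0,0,0.004,0,1],
    [0,0,0.004,0,1],
    [0,0,0.004,0,1],
    [0,0,0.004,0,1],
    [0,0,0.004,0,1],
    [0,0,0.004,0,1],
    [0,0,0.004,0,1]
  ]
}}

```text
time_s: 11.6
tool_pos: [0.5028, -0.3985, 0.0326]
ee_rot: [-90.0, 0.0, -130.3]
contact_force: [-0.8, 0.7, -2.1]
opening: 0.0156
```

```bash
python3 st.py wrist:w9
```

```text
t 11.6 tcpF -34.37 0.01 z 0.0326 rpy [ -90.     0.  -130.3] yaw err(se-fence) -0.01 Fx -1.12 Fy 0.01 Fz -2.11 M [ 0.06  0.2  -0.05] op 0.0156
```

View pics/w9.png

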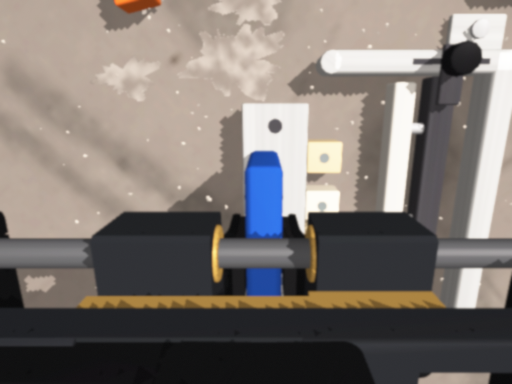

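```bash
python3 - <<'E'
from h import *
C=cam('wrist');im=cv2.imread('pics/w9.png');hsv=cv2.cvtColor(im,cv2.COLOR_BGR2HSV)
g=im.max(2).astype(float)
def edge(rows,c0,c1,sign):
    out=[]
    for r in rows:
        d=sign*np.diff(g[r,c0:c1]);i=int(np.argmax(d))
        if 0<i<len(d)-1:
            a,b,c=d[i-1:i+2];o=.5*(a-c)/(a-2*b+c) if (a-2*b+c) else 0
            out.append((c0+i+.5+o,r))
    return np.array(out)
d=np.load('fence.npz');th=np.degrees(d['th'])
for nm,e,z in(('SEfront',edge([*range(110,138),*range(176,188),*range(208,209)],298,316,-1),.0176),('stopfront',edge(range(90,208),370,396,1),.0155),('SEback',edge(range(110,200),235,252,1),.0176),('crossbar',edge(range(80,200),455,505,1),.018)):
    P=ray('',e,z,C);l=cv2.fitLine(P[:,:2].astype(np.float32),cv2.DIST_HUBER,0,.01,.01).ravel();a=np.degrees(np.arctan2(l[1],l[0]))
    ex=np.array([np.cos(d['th']),np.sin(d['th'])]);print(nm,a%180-90,'Fx',np.median((P[:,:2]-d['O'])@ex)*1e3)
E
```

```text
SEfront -40.308403 Fx -11.422005107231955
stopfront -40.242115 Fx 35.09878926229492
SEback -36.94426 Fx -47.23111263077226
crossbar -40.343857 Fx 85.73129762780141
```

{"op": "play_rows", "data": {
  "moves": [
    [0,0,0.004,0,1],
    [0,0,0.004,0,1],
    [0,0,0.004,0,1],
    [0,0,0.004,0,1],
    [0,0,0.003,0,1],
    [0,0,0.002,0,1],
    [0,0,0.001,0,1],
    [0,0,0.001,0,1],
    [0,0,0,0,1]
  ]
}}

```text
time_s: 12.55
tool_pos: [0.5201, -0.4132, 0.0326]
ee_rot: [-90.0, -0.0, -130.3]
contact_force: [-0.2, -0.1, -2.7]
opening: 0.0156
```

```bash
python3 st.py
```

```text
t 12.55 tcpF -11.59 -0.03 z 0.0326 rpy [ -89.99   -0.   -130.3 ] yaw err(se-fence) -0.02 Fx -0.09 Fy -0.17 Fz -2.74 M [-0.04  0.11  0.02] op 0.0156
```

{"op": "play_rows", "data": {
  "moves": [
    [0,0,0.001,0,1],
    [0,0,0.001,0,1],
    [0,0,0.001,0,1],
    [0,0,0.001,0,1],
    [0,0,0,0,1]
  ]
}}

```text
time_s: 13.05
tool_pos: [0.523, -0.4157, 0.0326]
ee_rot: [-90.0, 0.0, -130.3]
contact_force: [-2.7, 2.8, -0.6]
opening: 0.0157
```

```bash
python3 st.py
```

```text
t 13.05 tcpF -7.84 -0.03 z 0.0326 rpy [ -90.03    0.   -130.29] yaw err(se-fence) -0.01 Fx -3.89 Fy 0.44 Fz -0.62 M [0.38 0.61 0.01] op 0.0157
```

{"op": "play_rows", "data": {
  "moves": [
    [0,0,0.001,0,1],
    [0,0,0.001,0,1],
    [0,0,0,0,1]
  ]
}}

```text
time_s: 13.35
tool_pos: [0.5238, -0.4164, 0.0325]
ee_rot: [-90.1, 0.0, -130.3]
contact_force: [-6.2, 3.9, 2.9]
opening: 0.0158
```

```bash
python3 st.py
```

```text
t 13.35 tcpF -6.78 -0.03 z 0.0325 rpy [-9.015e+01  3.000e-02 -1.303e+02] yaw err(se-fence) -0.02 Fx -7.27 Fy -1.0 Fz 2.92 M [1.21 1.46 0.07] op 0.0158
```

```bash
python3 st.py scene:s10 wrist:w10; python3 - <<'E'
from h import *
show(cv2.imread('pics/s10.png'),'s10c',260,170,390,290,6)
E
```

```text
t 13.35 tcpF -6.78 -0.03 z 0.0325 rpy [-9.015e+01  3.000e-02 -1.303e+02] yaw err(se-fence) -0.02 Fx -7.27 Fy -1.0 Fz 2.92 M [1.21 1.46 0.07] op 0.0158
```

View pics/s10c.png

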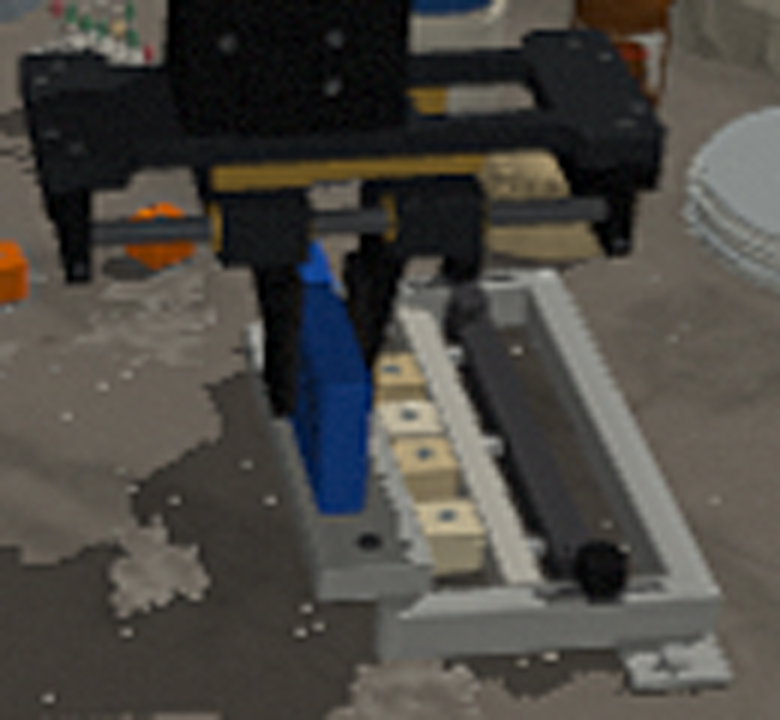

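View pics/w10.png

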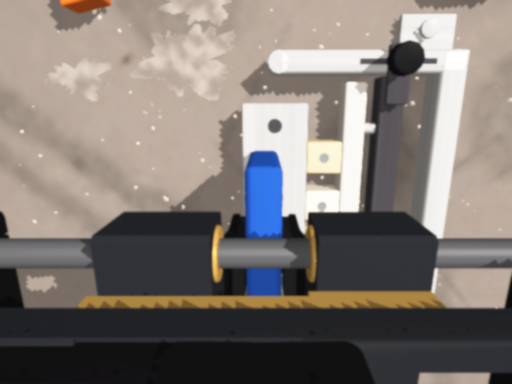

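{"op": "play_rows", "data": {
  "moves": [
    [0,0,0.001,0,1],
    [0,0,0.0008,0,1],
    [0,0,0,0,1]
  ]
}}

```text
time_s: 13.75
tool_pos: [0.5245, -0.417, 0.0324]
ee_rot: [-90.3, 0.0, -130.3]
contact_force: [-9.4, 8.7, 6.3]
opening: 0.0156
```

```bash
python3 st.py
```

```text
t 13.75 tcpF -5.82 -0.06 z 0.0324 rpy [-9.0250e+01  4.0000e-02 -1.3031e+02] yaw err(se-fence) -0.03 Fx -12.79 Fy 0.53 Fz 6.32 M [1.87 2.14 0.06] op 0.0156
```

{"op": "play_rows", "data": {
  "moves": [
    [0,0,0,0,1],
    [0,0,0,0,1]
  ]
}}

```text
time_s: 13.95
tool_pos: [0.5245, -0.417, 0.0324]
ee_rot: [-90.2, 0.0, -130.3]
contact_force: [-9.3, 8.2, 5.7]
opening: 0.0157
```

```bash
python3 st.py
```

```text
t 13.95 tcpF -5.8 -0.05 z 0.0324 rpy [-9.0240e+01  4.0000e-02 -1.3031e+02] yaw err(se-fence) -0.03 Fx -12.43 Fy 0.25 Fz 5.65 M [1.82 2.1  0.09] op 0.0157
```

{"op": "play_rows", "data": {
  "moves": [
    [0,0,-0.0005,0,1],
    [0,0,0,0,1],
    [0,0,0,0,1],
    [0,0,0,0,1],
    [0,0,0,0,1],
    [0,0,0,0,1],
    [0,0,0,0,1],
    [0,0,0,0,1]
  ]
}}

```text
time_s: 14.75
tool_pos: [0.5245, -0.417, 0.0324]
ee_rot: [-90.2, 0.0, -130.3]
contact_force: [-6.2, 5.5, 4.2]
opening: 0.0156
```

```bash
python3 st.py
```

```text
t 14.75 tcpF -5.84 -0.07 z 0.0324 rpy [-9.0190e+01  3.0000e-02 -1.3031e+02] yaw err(se-fence) -0.03 Fx -8.24 Fy 0.17 Fz 4.15 M [1.39 1.69 0.09] op 0.0156
```

{"op": "play_rows", "data": {
  "moves": [
    [0,0,-0.0005,0,1],
    [0,0,-0.0005,0,1],
    [0,0,-0.0005,0,1],
    [0,0,-0.0005,0,1],
    [0,0,-0.0005,0,1],
    [0,0,-0.0005,0,1],
    [0,0,-0.0005,0,1],
    [0,0,-0.0005,0,1],
    [0,0,-0.0005,0,1],
    [0,0,-0.0005,0,1]
  ]
}}

```text
time_s: 15.75
tool_pos: [0.5224, -0.415, 0.033]
ee_rot: [-89.9, 0.0, -130.3]
contact_force: [0.3, 0.0, -2.7]
opening: 0.0158
```

```bash
python3 st.py
```

```text
t 15.75 tcpF -8.76 0.1 z 0.033 rpy [-8.9920e+01  1.0000e-02 -1.3029e+02] yaw err(se-fence) -0.01 Fx 0.17 Fy 0.19 Fz -2.74 M [-0.06  0.13  0.03] op 0.0158
```

{"op": "play_rows", "data": {
  "moves": [
    [0,0,-0.001,0,1],
    [0,0,-0.001,0,1],
    [0,0,-0.001,0,1],
    [0,0,-0.002,0,1],
    [0,0,-0.004,0,1],
    [0,0,-0.006,0,1],
    [0,0,-0.01,0,1],
    [0,0,-0.015,0,1],
    [0,0,-0.015,0,1],
    [0,0,-0.01,0,1],
    [0,0,0,0,1]
  ]
}}

```text
time_s: 16.85
tool_pos: [0.4714, -0.3716, 0.0326]
ee_rot: [-90.0, 0.1, -130.3]
contact_force: [0.9, -0.6, -3.1]
opening: 0.016
```

```bash
python3 st.py wrist:w11 scene:s11; python3 - <<'E'
from h import *
show(cv2.imread('pics/s11.png'),'s11c',260,170,390,290,6)
E
```

```text
t 16.85 tcpF -75.76 0.23 z 0.0326 rpy [-9.0050e+01  5.0000e-02 -1.3031e+02] yaw err(se-fence) -0.02 Fx 1.03 Fy 0.12 Fz -3.05 M [-0.07  0.07  0.04] op 0.016
```

View pics/w11.png

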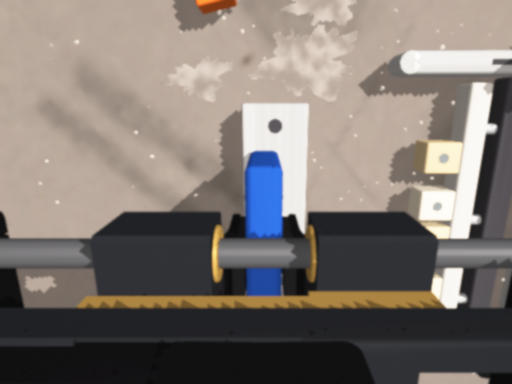

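View pics/s11c.png

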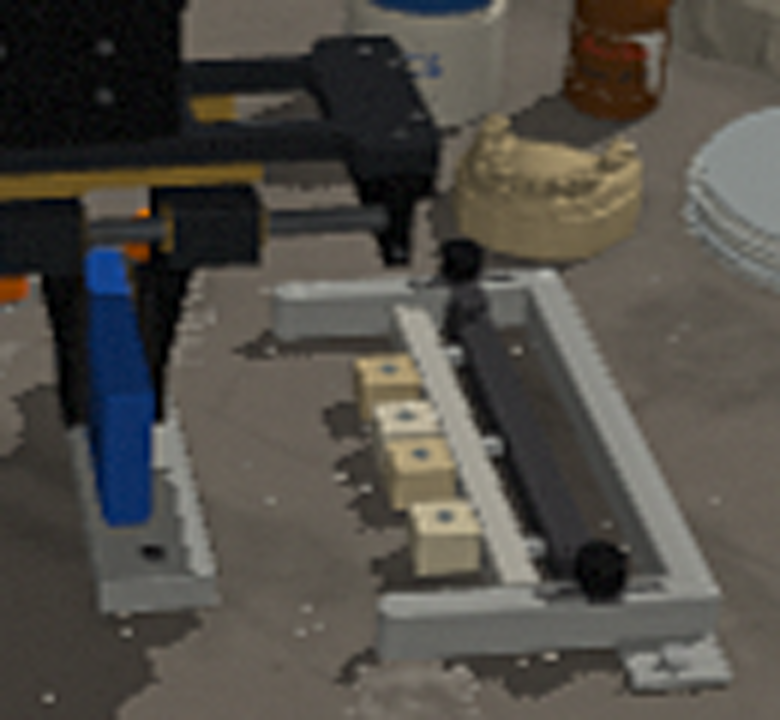

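{"op": "play_rows", "data": {
  "moves": [
    [0,0,-0.01,0,1],
    [0,0,-0.02,0,1],
    [0,0,-0.02,0,1],
    [0,0,-0.015,0,1],
    [0,0,-0.009,0,1],
    [0,0,0,0,1],
    [0,0.002,0,0,1],
    [0,0.001,0,0,1],
    [0,0.001,0,0,1],
    [0,0,0,0,1]
  ]
}}

```text
time_s: 17.95
tool_pos: [0.4158, -0.325, 0.0284]
ee_rot: [-90.0, -0.0, -130.3]
contact_force: [-0.8, -0.5, -2.7]
opening: 0.0161
```

```bash
python3 st.py
```

```text
t 17.95 tcpF -148.22 -0.2 z 0.0284 rpy [-9.0010e+01 -3.0000e-02 -1.3031e+02] yaw err(se-fence) -0.02 Fx -0.33 Fy -0.87 Fz -2.65 M [-0.14  0.12  0.  ] op 0.0161
```

{"op": "play_rows", "data": {
  "moves": [
    [0,0.0005,0,0,1],
    [0,0.0005,0,0,1],
    [0,0.0003,0,0,1],
    [0,0,0,0,1]
  ]
}}

```text
time_s: 18.35
tool_pos: [0.4159, -0.3249, 0.0275]
ee_rot: [-90.0, 0.0, -130.3]
contact_force: [-1.1, 0.9, 3.5]
opening: 0.0158
```

```bash
python3 st.py
```

```text
t 18.35 tcpF -148.25 -0.06 z 0.0275 rpy [-8.9990e+01  1.0000e-02 -1.3031e+02] yaw err(se-fence) -0.02 Fx -1.37 Fy -0.05 Fz 3.49 M [0.1  0.51 0.01] op 0.0158
```

Bar on the bench (Fz turned from −2.7 to +3.5 N). Release and rise.

{"op": "play_rows", "data": {
  "moves": [
    [0,0,0,0,-1],
    [0,0,0,0,-1],
    [0,0,0,0,-1],
    [0,0,0,0,-1],
    [0,0,0,0,-1],
    [0,0,0,0,-1],
    [0,0,0,0,-1],
    [0,0,0,0,-1]
  ]
}}

```text
time_s: 19.15
tool_pos: [0.4158, -0.3247, 0.0273]
ee_rot: [-90.0, 0.0, -130.3]
contact_force: [0.4, -0.1, 0.4]
opening: 0.072
```

{"op": "play_rows", "data": {
  "moves": [
    [0,-0.01,0,0,-1],
    [0,-0.02,0,0,-1],
    [0,-0.03,0,0,-1],
    [0,-0.04,0,0,-1],
    [0,-0.04,0,0,-1],
    [0,-0.02,0,0,-1]
  ]
}}

```text
time_s: 19.75
tool_pos: [0.4162, -0.3259, 0.1908]
ee_rot: [-89.8, 0.1, -130.4]
contact_force: [-0.4, 1.1, -0.6]
opening: 0.0871
```

{"op": "play_rows", "data": {
  "moves": [
    [0.02,0,0.03,0,-1],
    [0.02,0,0.04,0,-1],
    [0.02,-0.01,0.03,0,-1],
    [0.015,0,0.02,0,-1],
    [0,0,0,0,-1],
    [0,0,0,0,-1]
  ]
}}

```text
time_s: 20.35
tool_pos: [0.4582, -0.4599, 0.1975]
ee_rot: [-90.0, -0.0, -130.4]
contact_force: [-0.4, 0.1, 0.4]
opening: 0.0867
```

```bash
python3 st.py wrist:w12 scene:s12; python3 - <<'E'
from h import *
show(cv2.imread('pics/w12.png'),'w12c',60,0,400,215,2.3)
E
```

```text
t 20.35 tcpF -28.69 -75.71 z 0.1975 rpy [-9.0020e+01 -4.0000e-02 -1.3038e+02] yaw err(se-fence) -0.09 Fx -0.4 Fy -0.16 Fz 0.36 M [-0.1   0.03 -0.05] op 0.0867
```

View pics/w12c.png

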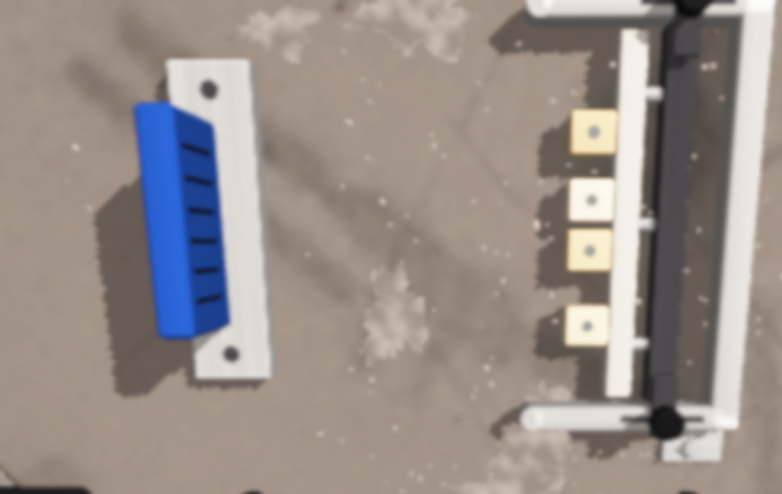

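View pics/s12.png

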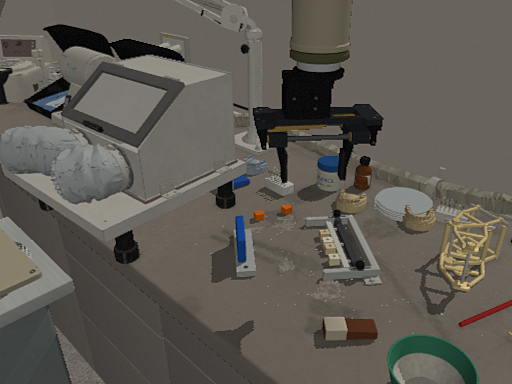

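```bash
python3 - <<'E'
from h import *
C=cam('wrist');d=np.load('fence.npz');O=d['O'];th=float(d['th']);ex=np.array([np.cos(th),np.sin(th)]);ey=np.array([-ex[1],ex[0]])
F=lambda P:(np.c_[(P[:,:2]-O)@ex,(P[:,:2]-O)@ey]*1e3).round(1)
cp=lambda a:np.array([(x/2.3+60-.3,y/2.3-.3) for x,y in a])
print('dots',F(ray('',cp([(593,132),(591,200),(590,251),(587,326)]),.016,C)))
print('SE',F(ray('',cp([(250,60),(271,377),(209,90),(231,354)]),.013,C)))
im=cv2.imread('pics/w12.png');show(im,'w12d',290,30,350,170,4.2)
print('stop',F(ray('',cp([(621,30),(606,394)]),.0155,C)))
E
```

```text
dots [[ 23.6  39.8]
 [ 23.9  11.3]
 [ 24.3 -10.9]
 [ 24.3 -45. ]]
SE [[-125.7   69.5]
 [-125.9  -69.6]
 [-144.5   57.5]
 [-144.2  -58.5]]
stop [[ 33.9  80.6]
 [ 34.7 -77.5]]
```

View pics/w12d.png

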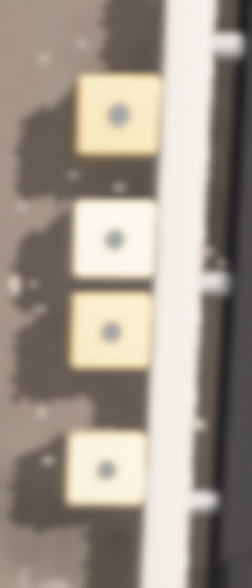

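```bash
python3 -c "
from station import env
print(env.close_job())"
```

```text
the job is handed in; nothing more can be done
None
```

The four blanks stand in a straight, square row against the stop bar, and I handed the job in at about 20.5 s of the 64 s allowed. I gripped the straightedge by its blue rib and carried it 4 to 5 mm off the bench. It was turned parallel to the bar, and the fingers did not touch the blanks.

- **Pressing:** I held the row for a little over 1 s. The force read about 12.5 N at first, then about 8.2 N after I eased back 0.5 mm. The tool barely moved between the two readings, so the difference is probably friction. The stop's stated spring rate puts the true press at roughly 10 N.
- **Unexplained reading:** While pressing, the tool also read up to about 9 N upward beyond the straightedge's weight. I took it for friction at the faces; the wrist view showed no tilt of the straightedge, and I left it alone.
- **Row:** After I drew back, the blank centres measured 23.6 to 24.3 mm inside the mouth. Half a blank ahead of that is 33.6 to 34.3 mm, against a bar face measured at 33.9 to 34.7 mm. A close-up shows the blanks square and against the bar.
- **Straightedge:** It lies flat outside the fence, its front face about 126 mm from the mouth and parallel to it. Nothing else looked moved in the last scene picture, and the gripper was open and clear at hand-in.

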